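# Take the top soak tub off the leaning nested pile

### The job

The pile of nested beige tubs leans in its rack under a red turn-catch. Turn the catch clockwise all the way to its stop and leave it there, take only the top tub out of the pile, and set it down gently, upright, in the middle of the blue mat and lengthways along it. Leave the other tubs in the rack, do not drop the tub, and do not disturb the pump bottle, the mug of scrapers or the brush.

Things in the scene. Friction and masses are not known exactly. Their poses are not given: they have to be found in the camera images.
- tub_top: Top of three nested beige tubs (about 0.16 kg): 64 mm wide (x), 170 long (y), 60 tall (z, out of its mouth). Origin: underside of its floor, centre. 3 mm walls taper to a 34 x 140 mm floor; round the rim an outer band, 14 mm tall with upright faces, makes the full 64 x 170. Grasp across the 64 mm of the band at mid length, fingers outside. Draw it out along its z by 50 mm before going sideways.
- tub_second: Second tub of the pile, same make and axes, loose; it must stay in the pile. Each tub stands 24 mm above the next along the leaning axis: a 10 mm gap separates the top tub's rim band from this one's, so fingers reaching over 20 mm below the top rim take both.
- rack: Steel rack with the pile, bolted down; foot plate 110 x 235 mm. Origin: on the shelf under the pile; z up, y along the tubs' length. The third, lowest tub is fixed to it, floor centre 34 mm above the origin; from there the pile's axis leans 20 degrees towards the rack's -x. The catch's post stands at +y.
- catch (a joint): Turn of the red catch about its post, rad; axis parallel to the leaning pile axis. 0: its broad fan-shaped tongue points to the pile, over the top tub's end rim. It grows clockwise seen from above, up to the hard stop at 3.0, tongue pointing away. It starts at 0 to 0.4 and stays where left; the tub is free only past about 2.4. Usually takes two grasps.
- catch_grip (a point): Point on the catch's axis, 15 mm below the top of its grip bar; turns with it. Bar: 60 mm long (this frame's y), 14 thick (x), from 14 below to 15 mm above this point along z (turning axis, pointing out). Right under the bar the tongue, a 6 mm thick fan, reaches 38 mm from the axis towards -y; its underside is 4 mm above the tub's rim. The axis is 15 mm beyond the end of the rim.
- mat: Blue mat fixed to the shelf, 110 mm (x) by 220 mm (y), 5 mm thick, with a white stripe near each short edge. Origin: underside, centre; the tub's long axis must lie along the mat's y, either way round.
- pump_bottle: Bystander: white pump bottle, 70 mm across, 180 mm tall, its nozzle locked down. Origin: underside, centre.
- scraper_mug: Bystander: white ceramic mug 82 mm across, handle at its +y, with plastic scrapers in it up to 155 mm tall. Origin: underside, centre.
- grout_brush: Bystander: yellow grout brush lying on the shelf beyond the work, 275 mm long (its x), 38 mm tall. Origin: underside, under its middle.
Not all that is in view belongs to the job. What is shaped like the tub_top but orange is not meant.

How it is judged:
By the outcome, as a careful person would: the job done as asked, in the order asked, and still so for the second after the job is handed in, with the robot touching nothing.
It also fails if it takes over 72 s, if anything falls off the work surface, if the arm or the gripper's body presses on something with over 40 N, if the wrist force passes 120 N, or if a joint passes its speed limit or range.

### The arm

A 6-joint arm with a two-finger parallel gripper is mounted at the origin on the work surface. World frame = base frame: x ahead of the robot, y to its left, z up, the work surface at z = 0. Lengths are in mm, angles in rad, forces in N, time in s.
With the tool pointing down it reaches from about 275 to 750 mm from the base axis. Payload 10.2 kg.
Tool frame: the origin (TCP) lies at the very end of the fingers, on their centre line; the grasp point (between the pads) lies ctrl.grip_depth behind it (ctrl.grip_depth is the distance from the TCP to the grasp point, in mm); z points along the fingers, y is the direction in which the jaws open and shut (so a half turn about z gives the same grasp; the last joint's range is limited). The gripper opens to 85 mm and grips with 20 to 120 N. Pads are 22 mm wide; open, the fingers measure 114 mm over their backs; the gripper's body (76 mm by 85 mm) begins 54 mm behind the grasp point. The pads swing forward as they close: fully open they stand 13 mm farther back than shut.
Start: joints at [-1.559, 0.313, 1.498, -0, 1.331, -0.223], TCP at [122.127, -510.604, 231.294] pointing down, gripper open.
Joint ranges: [-2.94, 2.94], [-0.97, 2.17], [0.19, 2.56], [-1.23, 4.37], [0.02, 3.11], [-2.88, 2.88]. Speed limits (rad/s): [2.39, 2.39, 3.01, 3.14, 3.14, 3.14].

### API

Orientations are given as a unit quaternion [w, x, y, z].
In Python, from rig import telemetry, eyes, ctrl, nets gives the robot as it stands. The module is installed in compiled form; this text tells all that it offers.
- The arm moves only by the tool drive_tool, never from a script. Its argument "series" is text: rows parted by semicolons, each of 7 numbers parted by spaces: the shift along the tool's x, y, z normalised to -1 to 1, where 1 is 0.12 m, then the turn, a rotation vector about the tool's x, y, z normalised to -1 to 1, where 1 is 0.5 rad, then the opening, from 0 (shut) to 1 (fully open). In form: tx ty tz wx wy wz hand; .... A call has 1 to 20 rows; each row is the pose to reach, as a shift and turn from the pose measured when the call began, along the tool's axes at that moment; what a row does not reach only later rows make up. A row lasts 1/10 s, in which the tool goes at most 50 mm and 8.59 degrees, less where a joint would pass 70% of its speed; a pose out of reach is approached as far as the arm can. A call with a number of a shift or a turn outside -1 to 1 is refused whole. A call with a gripper value outside its range is refused whole. The fingers move at their own pace and stop on an object; "newtons" is the grip in N (left out, the last holds). Time passes only in rows, so rows that repeat a pose let the fingers close. It gives the time, the measured TCP pose, the force and the opening at its end, in the units of the state.
- telemetry.sense(): the state, without advancing time (a new reading comes with each control period).
- eyes.capture(name): name is "side" or "top" or "wrist"; returns a dict with "frame" (420x560x3 uint8, red, green, blue), "fx", "fy", "cx", "cy" (pixels), "view" (4x4, takes a point from world to camera coordinates). Camera axes: x right, y up, looking along -z (the intrinsics and any distortion apply to the point x, -y, -z); pixel columns grow to the right and rows downward; lengths in mm; the calibration is good to about 2 mm. A picture is of the moment at which its call begins. There is no depth.
- ctrl.finish_job(): hands the job in, once; it reports no verdict.
Trained networks look in a picture, given as the dict that the camera call returned (one of the last four; its "shot" number tells which), for a name from the list of things; names that differ only in an ending like _2 or _b are one class to them, and where a whole thing is asked for, a point or a joint stands for the part that bears it (a point fixed in the world has none). Each returns a list of dicts, best first, with "confidence" (0 to 1); they miss things now and then, are a little off and sometimes report something else, mostly with a low value. They report only what shows in the picture. A call takes as long as a camera call. They do not tell look-alikes from the thing itself.
- nets.spot_in(name, picture): "rect" ([left, top, right, bottom] in pixels, round what is visible of it).
The state is a dict: "time_s": time; "joints": joint angles; "dq": joint speeds; "tau": joint torques, N m; "eef_pos": TCP position; "ee_rot": TCP orientation; "force": force on the tool from outside, world axes, zero at the start; "wrist_torque": the same for the moment, N m; "grip_width": opening from 0.0 (shut) to 1.0 (fully open).
Only numpy, scipy, OpenCV 4.12 (cv2) and the standard library are available. Lean on these libraries where they do the work, as an engineer would, in place of code of your own. Each camera call takes 0.05 s, during which the arm holds its last target. There are 200 camera calls.

## Working session

There is one attempt and no reset: what is moved stays moved. The work goes in short steps, Python scripts to look and compute and a tool call to move; the robot and the scene stay as the last step left them, time stands still between calls to the robot, and variables do not carry over. Pictures are saved under pics/ and viewed, about 8 in all and at most 12, crops included, and the job is handed in when it is done.

Besides the shell and the picture viewer there is one more tool, called in YAML: its name, and indented under it one key for each argument. drive_tool: Moves the arm, as the interface text tells. Scaled input: -1 to 1 covers 0.12 m each way for a shift and 0.5 rad each way for a turn. Its arguments: {"type":"object","properties":{"series":{"type":"string"},"newtons":{"type":"number"}},"required":["series"]}

```bash
mkdir -p pics; ls
cat > h.py <<'E'
import numpy as np, cv2
from rig import telemetry, eyes, ctrl, nets
from scipy.spatial.transform import Rotation as R
def ray(c,u,v):
    V=np.array(c["view"]);Rm=V[:3,:3];t=V[:3,3]
    d=np.array([(u-c["cx"])/c["fx"],-(v-c["cy"])/c["fy"],-1.]);
    return -Rm.T@t, Rm.T@d/np.linalg.norm(d)
def onz(c,u,v,z):
    o,d=ray(c,u,v);return o+d*(z-o[2])/d[2]
def proj(c,p):
    V=np.array(c["view"]);q=(V[:3,:3]@np.atleast_2d(p).T).T+V[:3,3]
    return np.c_[c["cx"]+c["fx"]*q[:,0]/-q[:,2], c["cy"]+c["fy"]*q[:,1]/q[:,2]]
def rot(q): return R.from_quat([q[1],q[2],q[3],q[0]])
E
python3 - <<'E'
from h import *
s=telemetry.sense();print(s,ctrl.grip_depth)
for n in("top","side"):
    c=eyes.capture(n);print(n,{k:(np.round(v,3).tolist() if k!='frame' else 0) for k,v in c.items() if k not in('frame','shot')})
    cv2.imwrite(f"pics/{n}0.png",c["frame"][:,:,::-1])
    for t in["tub_top","rack","catch","mat","pump_bottle","scraper_mug","grout_brush"]:
        print(t,[(np.round(d["rect"]).tolist(),round(d["confidence"],2)) for d in nets.spot_in(t,c)[:3]])
E
```

```text
pics
{'time_s': 0.0, 'joints': array([-1.55938660e+00,  3.13443927e-01,  1.49846259e+00, -8.48243941e-06,
        1.33096941e+00, -2.23419225e-01]), 'dq': array([ 0.0001377 ,  0.00227   , -0.00073445,  0.00058074,  0.00027541,
       -0.00045043]), 'tau': array([-3.27529660e-04, -4.12261891e+01, -2.59742206e+01, -1.85993872e-04,
        4.16453855e-03,  3.64220330e-05]), 'eef_pos': array([ 122.12845189, -510.33035683,  230.72857323]), 'ee_rot': array([-6.38474777e-04,  9.93114513e-01,  1.17145861e-01,  6.37935762e-05]), 'force': array([-0.34080021,  0.22716498,  0.2261422 ]), 'wrist_torque': array([-0.01955812, -0.01559014,  0.00697461]), 'grip_width': 1.0015847038902892} 18.700000000000003
top {'fx': 491.06, 'fy': 491.06, 'cx': 279.478, 'cy': 214.182, 'view': [[-0.019, -1.0, 0.003, 17.62], [0.982, -0.018, 0.19, -581.746], [-0.19, 0.007, 0.982, -1551.979], [0.0, 0.0, 0.0, 1.0]]}
tub_top [([192.0, 281.0, 231.0, 337.0], 0.71), ([204.0, 228.0, 259.0, 257.0], 0.57)]
rack [([190.0, 220.0, 264.0, 268.0], 0.62), ([316.0, 225.0, 381.0, 268.0], 0.37)]
catch [([190.0, 240.0, 210.0, 259.0], 0.58)]
mat [([315.0, 227.0, 382.0, 265.0], 0.69)]
pump_bottle [([428.0, 197.0, 464.0, 226.0], 0.56)]
scraper_mug [([100.0, 216.0, 136.0, 249.0], 0.71)]
grout_brush [([230.0, 144.0, 311.0, 159.0], 0.56)]
side {'fx': 416.476, 'fy': 416.476, 'cx': 279.318, 'cy': 199.17, 'view': [[-0.887, -0.461, -0.007, 491.364], [0.293, -0.577, 0.762, -258.123], [-0.355, 0.674, 0.647, -1038.257], [0.0, 0.0, 0.0, 1.0]]}
tub_top [([300.0, 291.0, 371.0, 361.0], 0.81), ([250.0, 217.0, 294.0, 278.0], 0.79)]
rack [([228.0, 234.0, 293.0, 325.0], 0.93)]
catch [([254.0, 255.0, 279.0, 281.0], 0.65)]
mat [([305.0, 174.0, 349.0, 215.0], 0.8)]
pump_bottle [([250.0, 267.0, 275.0, 283.0], 0.73), ([327.0, 98.0, 351.0, 147.0], 0.61)]
scraper_mug [([132.0, 336.0, 191.0, 411.0], 0.74)]
grout_brush [([170.0, 178.0, 228.0, 243.0], 0.55)]
```

Run:
```python
import cv2,numpy as np
a=cv2.imread("pics/top0.png")[135:345,90:470];b=cv2.imread("pics/side0.png")[170:380,190:390]
a=cv2.resize(a,(798,441),interpolation=3)
cv2.imwrite("pics/a.png",a);cv2.imwrite("pics/b.png",cv2.resize(b,(570,600),interpolation=3))
```

```text
(no output)
```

View pics/a.png

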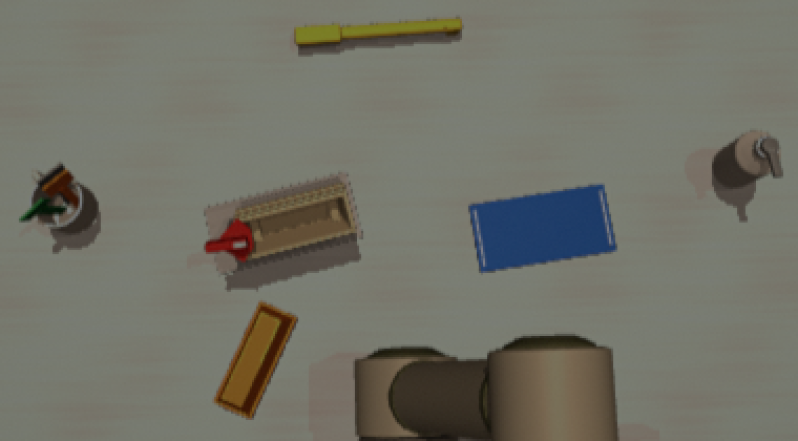

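View pics/b.png

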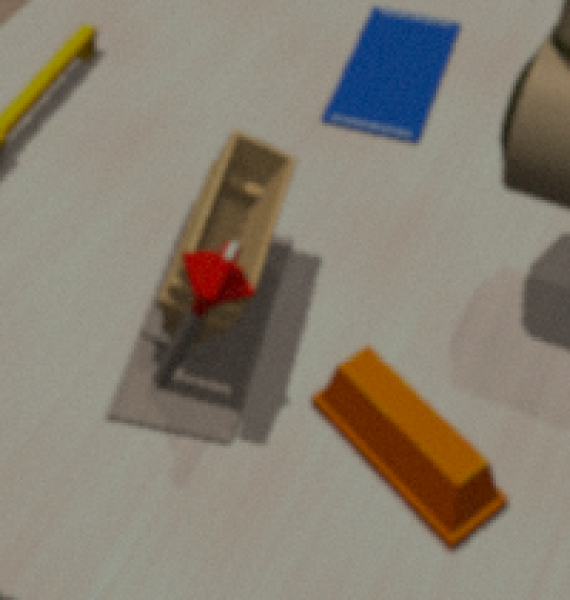

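```bash
cat >> h.py <<'E'
a20=np.radians(20)
def rackT(x,y,yaw):  # pile frame at third-tub floor centre: z=axis
    Rk=R.from_euler('z',yaw); Rp=Rk*R.from_euler('y',-a20)
    return Rk,Rp,np.array([x,y,0])+Rk.apply([0,0,34])
def pile(x,y,yaw,P):
    Rk,Rp,o=rackT(x,y,yaw);return o+Rp.apply(P)
RIM=np.array([[32,-85,108],[-32,-85,108],[-32,85,108],[32,85,108]],float)
E
python3 - <<'E'
from h import *
from scipy.optimize import least_squares
c=eyes.capture("top");s=eyes.capture("side");w=eyes.capture("wrist")
T=lambda u,v:(90+u/2.1,135+v/2.1)
S=lambda u,v:(190+u/2.85,170+v/2.857)
M=np.array([onz(c,*T(*p),5)[:2] for p in[(469,205),(603,184),(616,249),(480,272)]])
print(M, M.mean(0))
for n,t,b in(("top",c,T),):
    print([onz(c,*T(*p),0)[:2].round() for p in[(205,207),(360,235),(226,290)]])
obs=[(c,1,T(357,238)),(s,0,S(235,132)),(s,1,S(295,157)),(s,2,S(240,330))][:3]
def f(p): return np.concatenate([proj(cc,pile(*p,RIM[i]))[0]-o for cc,i,o in obs])
r=least_squares(f,[480,150,.15]);print(r.x,r.fun)
x=r.x
print("catch",pile(*x,[0,100,108+4+6+14]))
o,d=ray(w,280,210);print("wristcam",o,d, w["fx"],R.from_matrix(np.array(w["view"])[:3,:3]).as_quat())
for n,h in(("pump",c),):pass
E
```

```text
[[ 526.75859577 -105.78063133]
 [ 556.935671   -321.93847088]
 [ 452.01304957 -336.65802505]
 [ 419.55003125 -119.7546164 ]] [ 488.8143369  -221.03293591]
[array([532., 317.]), array([482.,  69.]), array([399., 281.])]
[5.08084434e+02 1.72759747e+02 2.94000693e-01] [-0.79205181 -2.01225016 -0.07483192 -0.02200389  1.85613421  0.24822864]
catch [435.89656227 255.38620706 158.03942594]
wristcam [ 187.89778264 -495.00115667  373.28878749] [-0.25806328 -0.08704086 -0.96219916] 327.14070635275306 [ 0.10614751 -0.08356879  0.61382612  0.7777959 ]
```

drive_tool:
  series: "0.26 -0.33 -0.06 0 0 0 1; 0.52 -0.66 -0.11 0 0 0 1; 0.78 -0.98 -0.17 0 0 0 1; 0.78 -0.98 -0.17 0 0 0 1"

```text
time_s: 1.35
eef_pos: [187.5, -371.1, 252.9]
ee_rot: [0.001, 0.993, 0.119, 0.0]
force: [-0.2, 0.0, 0.3]
grip_width: 1.0
```

drive_tool:
  series: "0.26 -0.33 -0.06 0 0 0 1; 0.52 -0.66 -0.11 0 0 0 1; 0.78 -0.98 -0.17 0 0 0 1; 0.78 -0.98 -0.17 0 0 0 1"

```text
time_s: 1.75
eef_pos: [252.0, -231.9, 274.1]
ee_rot: [0.002, 0.993, 0.121, 0.001]
force: [-0.3, -0.4, -0.5]
grip_width: 0.998
```

drive_tool:
  series: "0.26 -0.33 -0.06 0 0 0 1; 0.52 -0.66 -0.11 0 0 0 1; 0.78 -0.98 -0.17 0 0 0 1; 0.78 -0.98 -0.17 0 0 0 1"

```text
time_s: 2.15
eef_pos: [316.1, -91.8, 295.2]
ee_rot: [0.002, 0.992, 0.125, 0.002]
force: [0.2, -0.8, -0.7]
grip_width: 1.001
```

drive_tool:
  series: "0.26 -0.33 -0.06 0 0 0 1; 0.52 -0.66 -0.11 0 0 0 1; 0.78 -0.98 -0.17 0 0 0 1; 0.78 -0.98 -0.17 0 0 0 1"

```text
time_s: 2.55
eef_pos: [379.1, 48.4, 315.7]
ee_rot: [0.002, 0.992, 0.127, 0.002]
force: [-1.7, -0.2, -0.2]
grip_width: 0.999
```

drive_tool:
  series: "0.26 -0.33 -0.06 0 0 0 1; 0.52 -0.66 -0.11 0 0 0 1; 0.78 -0.98 -0.17 0 0 0 1; 0.78 -0.98 -0.17 0 0 0 1"

```text
time_s: 2.95
eef_pos: [441.7, 188.0, 335.4]
ee_rot: [0.001, 0.992, 0.129, 0.002]
force: [-0.4, 0.7, -1.2]
grip_width: 0.998
```

Run:
```python
from h import *
w=eyes.capture("wrist");np.save("pics/w1.npy",w,allow_pickle=True)
im=w["frame"][:,:,::-1].copy()
print(telemetry.sense()["joints"].round(3))
for x,col in(([508,173,.294],(0,255,0)),):
    q=proj(w,pile(*x,RIM));cv2.polylines(im,[q.astype(int)],True,col)
cv2.imwrite("pics/w1.png",cv2.resize(im,(800,600),interpolation=3))
for t in["tub_top","catch","rack"]: print(t,[(np.round(d["rect"]).tolist(),round(d["confidence"],2)) for d in nets.spot_in(t,w)[:3]])
```

```text
[ 0.157  0.153  1.431 -0.004  1.553  1.47 ]
tub_top [([224.0, 119.0, 396.0, 180.0], 0.98), ([171.0, 200.0, 268.0, 308.0], 0.56)]
catch [([172.0, 121.0, 243.0, 179.0], 0.64)]
rack [([172.0, 76.0, 386.0, 180.0], 0.92)]
```

View pics/w1.png

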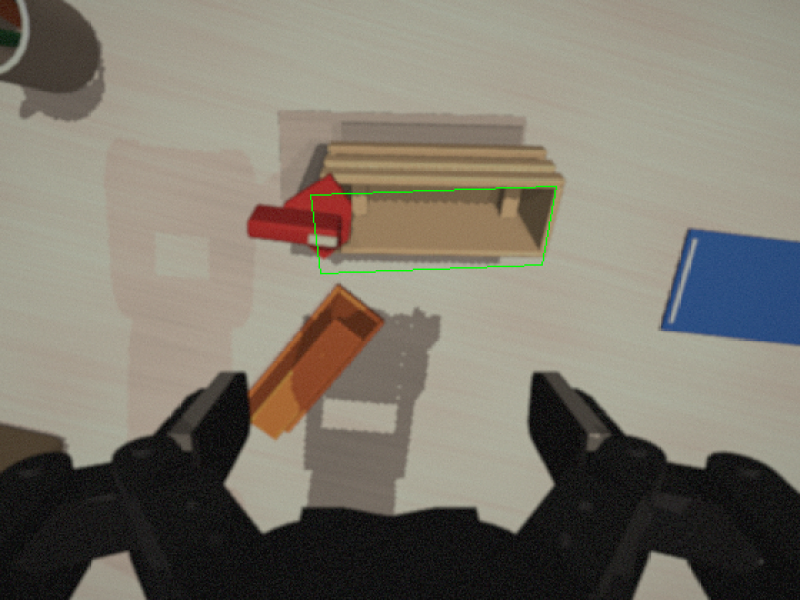

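Run:
```python
import cv2,numpy as np
w=np.load("pics/w1.npy",allow_pickle=True).item()
im=w["frame"][70:190,165:405,::-1]
im=cv2.resize(im,(800,400),interpolation=cv2.INTER_CUBIC);im=cv2.convertScaleAbs(im,alpha=1.5)
cv2.imwrite("pics/w1z.png",im)
```

```text
(no output)
```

View pics/w1z.png

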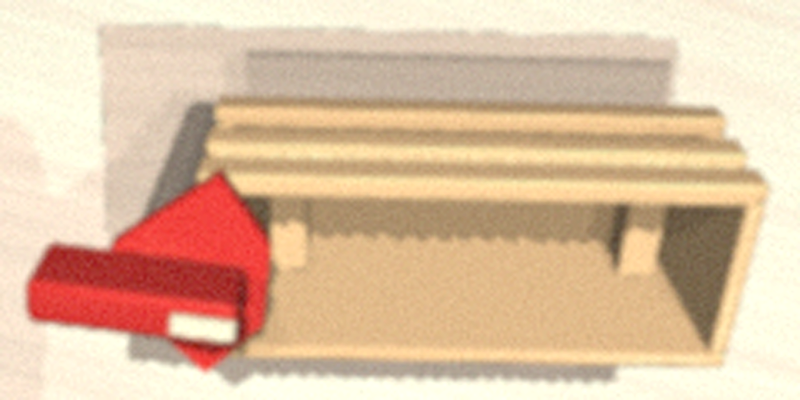

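```bash
cat >> h.py <<'E'
def bar(p):
    x,y,yaw,th=p;B=np.array([[7,30,0],[7,-30,0],[-7,-30,0],[-7,30,0]],float)
    return pile(x,y,yaw,R.from_euler('z',-th).apply(B)+[0,100,147])
E
python3 - <<'E'
from h import *
from scipy.optimize import least_squares
w=np.load("pics/w1.npy",allow_pickle=True).item()
Z=lambda u,v:np.array((165+u/3.3333,70+v/3.3333))
r0=[Z(766,184),Z(722,364)]; edge=[(Z(240,190-11),0),]
b0=[Z(30,285),Z(243,306),Z(241,343),Z(28,320)]
def f(p):
    q=proj(w,pile(*p[:3],RIM)); b=proj(w,bar(p))
    def line(a,bb,pt):
        d=bb-a;return ((pt-a)[0]*d[1]-(pt-a)[1]*d[0])/np.hypot(*d)
    return np.r_[(q[0]-r0[0]),(q[1]-r0[1]),(b-np.array(b0)).ravel(),line(q[0],q[3],Z(240,178)),line(q[1],q[2],Z(250,357))]
r=least_squares(f,[508,173,.25,.1]);print(r.x.round(4),r.fun.round(1))
p=r.x; print(np.save("p.npy",p))
im=w["frame"][:,:,::-1].copy()
im=cv2.resize(im[70:190,165:405],(800,400),interpolation=cv2.INTER_CUBIC)
for P in(pile(*p[:3],RIM),pile(*p[:3],RIM-[0,0,24]),bar(p),pile(*p[:3],np.array([[55,-117,0],[-55,-117,0],[-55,117,0],[55,117,0.]])*0) ):
    q=(proj(w,P)-[165,70])*3.3333;cv2.polylines(im,[q.astype(int)],True,(0,255,0))
cv2.imwrite("pics/fit.png",im)
Rk,Rp,o=rackT(*p[:3]);s=telemetry.sense();T=rot(s["ee_rot"])
g=pile(*p[:3],np.array([0,100,132.]));print("grip",g,"axis",Rp.apply([0,0,1]))
E
```

```text
[5.214211e+02 1.678981e+02 2.218000e-01 7.790000e-02] [ 3.1 -0.6  1.2  1.7 -2.2 -0.1 -0.6  0.5 -0.7  2.5 -0.6  2.8  4.8  1.2]
None
grip [455.38012824 255.51544653 158.03942594] axis [-0.33364021 -0.07524617  0.93969262]
```

View pics/fit.png

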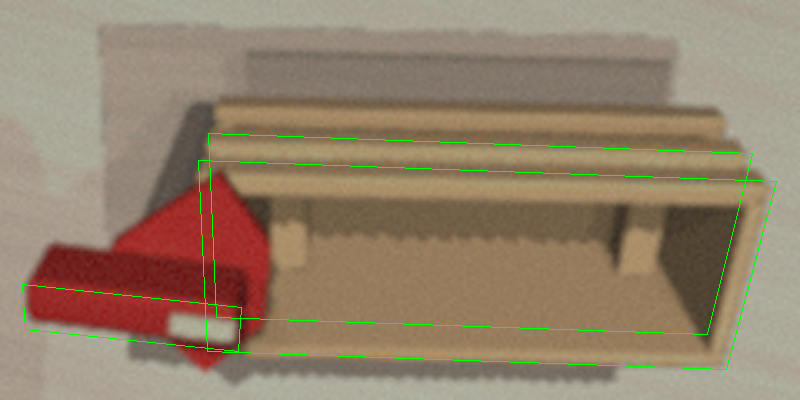

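```bash
cat >> h.py <<'E'
from scipy.spatial.transform import Slerp
def plan(waypts,s=None):
    """waypts: list of (pos,Rot,N). prints scaled stage moves"""
    s=s or telemetry.sense();p=s["eef_pos"];T=rot(s["ee_rot"])
    for P,Q,N in waypts:
        rv=(T.inv()*Q).as_rotvec()
        p0,T0=p,T
        for i in range(1,N+1):
            pn=p0+(P-p0)*i/N;Tn=T0*R.from_rotvec(rv*i/N)
            t=T.inv().apply(pn-p)/120;r=(T.inv()*Tn).as_rotvec()/.5
            print(*np.round(np.r_[t,r],3)," mm",round(np.linalg.norm(pn-p)),"rad",round(np.linalg.norm(r)/2,2))
            p,T=pn,Tn
def catchR(p,th=None,flip=False):
    Rk,Rp,o=rackT(*p[:3]);th=p[3] if th is None else th
    sgn=-1 if flip else 1
    x=Rp.apply(R.from_euler('z',-th).apply([0,sgn,0]));z=-Rp.apply([0,0,1]);y=np.cross(z,x)
    return R.from_matrix(np.c_[x,y,z])
E
python3 - <<'E'
from h import *
p=np.load("p.npy");p[2]-=.01
g=pile(*p[:3],np.array([0,100,132.+85]));plan([(g,catchR(p),3)])
E
```

```text
0.012 -0.187 0.271 -0.172 0.183 -0.956  mm 40 rad 0.49
0.079 -0.188 0.259 -0.172 0.183 -0.956  mm 40 rad 0.49
0.139 -0.157 0.254 -0.172 0.183 -0.956  mm 40 rad 0.49
```

drive_tool:
  series: "0 -0.06 0.09 -0.057 0.061 -0.319 1; 0 -0.12 0.18 -0.115 0.122 -0.637 1; 0.012 -0.187 0.27 -0.172 0.183 -0.956 1; 0.012 -0.187 0.27 -0.172 0.183 -0.956 1"

```text
time_s: 3.55
eef_pos: [435.0, 204.9, 302.1]
ee_rot: [0.039, 0.931, 0.359, 0.051]
force: [-0.4, 0.5, -0.1]
grip_width: 1.002
```

drive_tool:
  series: "0.03 -0.06 0.09 -0.057 0.061 -0.319 1; 0.05 -0.12 0.18 -0.115 0.122 -0.637 1; 0.08 -0.188 0.26 -0.172 0.183 -0.956 1; 0.08 -0.188 0.26 -0.172 0.183 -0.956 1"

```text
time_s: 3.95
eef_pos: [430.1, 225.4, 268.1]
ee_rot: [0.074, 0.813, 0.569, 0.097]
force: [0.5, -0.5, 0.5]
grip_width: 1.003
```

drive_tool:
  series: "0.04 -0.05 0.09 -0.057 0.061 -0.319 1; 0.09 -0.1 0.17 -0.115 0.122 -0.637 1; 0.14 -0.157 0.254 -0.172 0.183 -0.956 1; 0.14 -0.157 0.254 -0.172 0.183 -0.956 1; 0.14 -0.157 0.254 -0.172 0.183 -0.956 1"

```text
time_s: 4.45
eef_pos: [425.8, 245.6, 235.4]
ee_rot: [0.104, 0.647, 0.743, 0.137]
force: [0.2, 0.4, 0.3]
grip_width: 0.997
```

Run:
```python
from h import *
p=np.load("p.npy");p[2]-=.01
w=eyes.capture("wrist");np.save("pics/w2.npy",w,allow_pickle=True)
s=telemetry.sense();print(s["joints"].round(3))
g=pile(*p[:3],np.array([0,100,132.+85]));plan([(g,catchR(p),1)])
im=cv2.resize(w["frame"][:,:,::-1],(800,600),interpolation=3)
im=cv2.convertScaleAbs(im,alpha=1.5)
k=800/560
for P in(pile(*p[:3],RIM),bar(p)):
    cv2.polylines(im,[(proj(w,P)*k).astype(int)],True,(0,255,0))
cv2.imwrite("pics/w2.png",im)
```

```text
[ 0.302  0.066  1.828 -0.041  0.903  0.185]
0.033 0.024 -0.01 -0.005 0.003 0.006  mm 5 rad 0.0
```

View pics/w2.png

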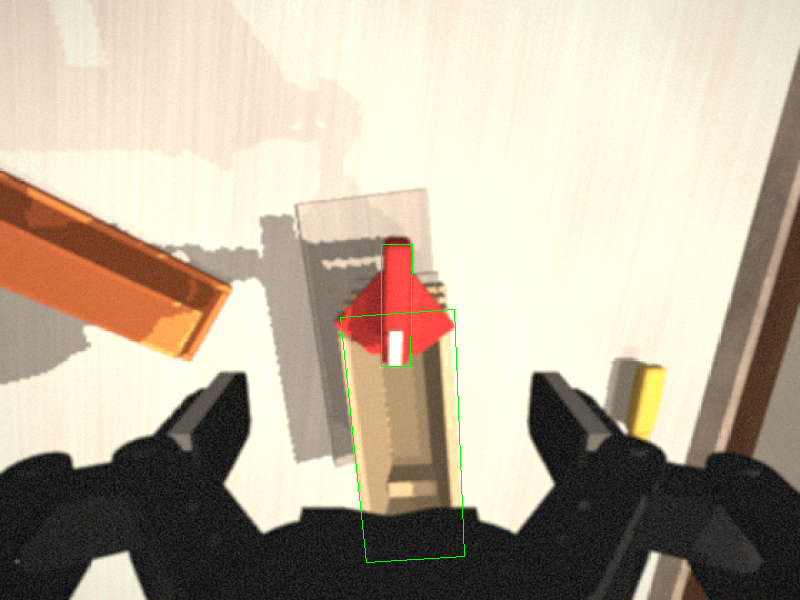

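drive_tool:
  series: "0.03 0.024 0.25 0 0 0 1; 0.03 0.024 0.5 0 0 0 0.6; 0.03 0.024 0.68 0 0 0 0.6; 0.03 0.024 0.76 0 0 0 0.6; 0.03 0.024 0.765 0 0 0 0.6; 0.03 0.024 0.765 0 0 0 0.6"
  newtons: 40

```text
time_s: 5.1
eef_pos: [459.2, 256.0, 151.4]
ee_rot: [0.104, 0.648, 0.742, 0.138]
force: [0.5, 0.4, 1.1]
grip_width: 0.605
```

drive_tool:
  series: "0 0 0 0 0 0 0; 0 0 0 0 0 0 0; 0 0 0 0 0 0 0; 0 0 0 0 0 0 0; 0 0 0 0 0 0 0; 0 0 0 0 0 0 0; 0 0 0 0 0 0 0; 0 0 0 0 0 0 0"

```text
time_s: 5.9
eef_pos: [458.6, 256.0, 152.1]
ee_rot: [0.104, 0.648, 0.742, 0.138]
force: [-7.0, -3.5, 7.9]
grip_width: 0.151
```

Run:
```python
from h import *
p=np.load("p.npy");p[2]-=.01
s=telemetry.sense();print(s)
g=pile(*p[:3],np.array([0,100,124.]));plan([(g,catchR(p),1)])
```

```text
{'time_s': 5.9, 'joints': array([ 0.30192204,  0.24099769,  1.86204037, -0.0505558 ,  0.69351715,
        0.1992875 ]), 'dq': array([ 4.11216138e-05, -4.60820092e-04,  8.82315118e-05, -1.31392833e-03,
       -9.95253411e-04, -1.62935912e-03]), 'tau': array([ -0.54774854, -31.42365932, -23.82754326,  -0.03974124,
        -2.12195881,  -0.07497339]), 'eef_pos': array([458.55567707, 255.98614041, 152.11925147]), 'ee_rot': array([0.10402848, 0.64759257, 0.74216129, 0.13783528]), 'force': array([-7.02736275, -3.47882443,  7.91538419]), 'wrist_torque': array([-0.32335423,  0.86195124, -0.16003113]), 'grip_width': 0.15133272925683972}
0.006 -0.001 0.014 -0.004 0.004 0.004  mm 2 rad 0.0
```

drive_tool:
  series: "0 0 -0.017 0 0 0.2 0; 0 0 -0.017 0 0 0.4 0; 0 0 -0.017 0 0 0.6 0; 0 0 -0.017 0 0 0.8 0; 0 0 -0.017 0 0 1 0; 0 0 -0.017 0 0 1 0"

```text
time_s: 6.5
eef_pos: [457.4, 256.0, 152.2]
ee_rot: [0.066, 0.812, 0.558, 0.158]
force: [11.5, 6.9, -21.6]
grip_width: 0.152
```

drive_tool:
  series: "0 0 0 0 0 0.2 0; 0 0 0 0 0 0.4 0; 0 0 0 0 0 0.6 0; 0 0 0 0 0 0.8 0; 0 0 0 0 0 1 0; 0 0 0 0 0 1 0"

```text
time_s: 7.1
eef_pos: [457.0, 256.5, 152.0]
ee_rot: [0.024, 0.925, 0.338, 0.17]
force: [1.6, 4.7, -4.7]
grip_width: 0.153
```

drive_tool:
  series: "0 0 0 0 0 0.2 0; 0 0 0 0 0 0.4 0; 0 0 0 0 0 0.6 0; 0 0 0 0 0 0.8 0; 0 0 0 0 0 1 0; 0 0 0 0 0 1 0"

```text
time_s: 7.7
eef_pos: [456.8, 257.2, 151.9]
ee_rot: [-0.02, 0.98, 0.097, 0.17]
force: [1.9, 4.8, -4.0]
grip_width: 0.15
```

Run:
```python
from h import *
p=np.load("p.npy");p[2]-=.01
s=telemetry.sense();print(s["joints"].round(3))
g=pile(*p[:3],np.array([0,100,124.]));plan([(g,catchR(p),1)])
```

```text
[ 0.304  0.24   1.863 -0.046  0.696  1.708]
0.012 0.007 0.017 -0.009 0.005 -3.016  mm 3 rad 1.51
```

drive_tool:
  series: "0 0 0 0 0 0.2 0; 0 0 0 0 0 0.4 0; 0 0 0 0 0 0.6 0; 0 0 0 0 0 0.8 0; 0 0 0 0 0 1 0; 0 0 0 0 0 1 0"

```text
time_s: 8.3
eef_pos: [456.9, 257.9, 152.0]
ee_rot: [-0.063, 0.974, -0.15, 0.16]
force: [3.7, 5.0, -5.7]
grip_width: 0.152
```

drive_tool:
  series: "0 0 0 0 0 0.2 0; 0 0 0 0 0 0.4 0; 0 0 0 0 0 0.6 0; 0 0 0 0 0 0.8 0; 0 0 0 0 0 1 0; 0 0 0 0 0 1.0 0"

```text
time_s: 8.9
eef_pos: [457.3, 258.4, 152.2]
ee_rot: [-0.102, 0.905, -0.388, 0.14]
force: [4.9, 4.3, -7.0]
grip_width: 0.153
```

drive_tool:
  series: "0 0 0 0 0 0 0.6; 0 0 0 0 0 0 0.6; 0 0 0 0 0 0 0.6; 0 0 -0.2 0 0 0 1; 0 0 -0.4 0 0 0 1; 0 0 -0.4 0 0 0 1"

```text
time_s: 9.5
eef_pos: [441.9, 255.1, 200.2]
ee_rot: [-0.103, 0.905, -0.388, 0.142]
force: [0.1, 0.6, -0.1]
grip_width: 0.998
```

Run:
```python
from h import *
p=np.load("p.npy");p[2]-=.01
s=telemetry.sense();print(s["joints"].round(3))
g=pile(*p[:3],np.array([0,100,124.]));plan([(g,catchR(p),1)])
```

```text
[ 0.308  0.143  1.842 -0.04   0.805  2.711]
0.011 0.018 0.438 -0.01 -0.011 -5.03  mm 53 rad 2.51
```

drive_tool:
  series: "0 0 0 0 0 -0.3 1; 0 0 0 0 0 -0.6 1; 0 0 0 0 0 -0.9 1; 0 0 0 0 0 -0.9 1"

```text
time_s: 9.9
eef_pos: [441.8, 255.0, 199.5]
ee_rot: [-0.069, 0.969, -0.175, 0.161]
force: [0.2, -0.1, -0.8]
grip_width: 0.999
```

drive_tool:
  series: "0 0 0 0 0 -0.3 1; 0 0 0 0 0 -0.6 1; 0 0 0 0 0 -0.9 1; 0 0 0 0 0 -0.9 1"

```text
time_s: 10.3
eef_pos: [441.8, 255.0, 199.0]
ee_rot: [-0.031, 0.984, 0.044, 0.172]
force: [-0.6, 0.1, 0.1]
grip_width: 1.007
```

drive_tool:
  series: "0 0 0 0 0 -0.3 1; 0 0 0 0 0 -0.6 1; 0 0 0 0 0 -0.9 1; 0 0 0 0 0 -0.9 1"

```text
time_s: 10.7
eef_pos: [441.7, 254.9, 198.7]
ee_rot: [0.008, 0.95, 0.26, 0.174]
force: [0.4, 0.5, -0.1]
grip_width: 1.0
```

drive_tool:
  series: "0 0 0 0 0 -0.3 1; 0 0 0 0 0 -0.6 1; 0 0 0 0 0 -0.9 1; 0 0 0 0 0 -0.9 1"

```text
time_s: 11.1
eef_pos: [441.7, 254.9, 198.5]
ee_rot: [0.046, 0.869, 0.463, 0.168]
force: [0.0, -0.1, -1.2]
grip_width: 0.996
```

drive_tool:
  series: "0 0 0 0 0 -0.3 1; 0 0 0 0 0 -0.6 1; 0 0 0 0 0 -0.9 1; 0 0 0 0 0 -0.9 1"

```text
time_s: 11.5
eef_pos: [441.7, 254.9, 198.5]
ee_rot: [0.081, 0.746, 0.642, 0.154]
force: [-0.1, -0.3, -0.6]
grip_width: 0.999
```

drive_tool:
  series: "0 0 0 0 0 -0.3 1; 0 0 0 0 0 -0.6 1; 0 0 0 0 0 -0.9 1; 0 0 0 0 0 -0.9 1"

```text
time_s: 11.9
eef_pos: [441.7, 254.9, 198.3]
ee_rot: [0.113, 0.587, 0.791, 0.132]
force: [0.2, 1.1, -0.6]
grip_width: 0.998
```

drive_tool:
  series: "0 0 0 0 0 -0.3 1; 0 0 0 0 0 -0.6 1; 0 0 0 0 0 -0.88 1; 0 0 0 0 0 -0.88 1; 0 0 0 0 0 -0.88 1"

```text
time_s: 12.4
eef_pos: [441.7, 254.9, 198.3]
ee_rot: [0.139, 0.405, 0.898, 0.105]
force: [-0.3, -0.5, -0.5]
grip_width: 0.999
```

Run:
```python
from h import *
p=np.load("p.npy");p[2]-=.01
s=telemetry.sense();print(s["joints"].round(3))
g=np.array([458.,257.2,152]);plan([(g,catchR(p,2.578,True),1)])
```

```text
[ 0.308  0.146  1.844 -0.04   0.803 -0.393]
-0.008 -0.009 0.41 0.006 -0.006 -0.105  mm 49 rad 0.05
```

drive_tool:
  series: "-0.008 -0.009 0.2 0 0 -0.1 1; -0.008 -0.009 0.35 0 0 -0.1 0.6; -0.008 -0.009 0.4 0 0 -0.1 0.6; -0.008 -0.009 0.4 0 0 -0.1 0.6; 0 0 0.4 0 0 -0.1 0; 0 0 0.4 0 0 -0.1 0; 0 0 0.4 0 0 -0.1 0; 0 0 0.4 0 0 -0.1 0; 0 0 0.4 0 0 -0.1 0; 0 0 0.4 0 0 -0.1 0; 0 0 0.4 0 0 -0.1 0; 0 0 0.4 0 0 -0.1 0"

```text
time_s: 13.6
eef_pos: [457.1, 258.0, 153.9]
ee_rot: [0.141, 0.383, 0.908, 0.101]
force: [-7.8, -5.8, 7.3]
grip_width: 0.154
```

drive_tool:
  series: "0 0 0 0 0 0.15 0; 0 0 0 0 0 0.3 0; 0 0 0 0 0 0.45 0; 0 0 0 0 0 0.6 0; 0 0 0 0 0 0.75 0; 0 0 0 0 0 0.75 0"

```text
time_s: 14.2
eef_pos: [457.3, 258.1, 154.1]
ee_rot: [0.12, 0.545, 0.82, 0.126]
force: [3.2, 0.8, -4.3]
grip_width: 0.148
```

Run:
```python
from h import *
p=np.load("p.npy");p[2]-=.01
s=telemetry.sense();print(s["joints"].round(3),s["wrist_torque"],rot(s["ee_rot"]).inv().apply(s["wrist_torque"]))
g=np.array([458.,257.2,152]);plan([(g,catchR(p,3,True),1)])
```

```text
[ 0.305  0.236  1.863 -0.044  0.695 -0.063] [ 0.06506403 -0.18976965 -0.04803969] [-0.19707998 -0.0308017   0.05257755]
-0.008 -0.003 0.018 0.002 -0.007 0.085  mm 2 rad 0.04
```

drive_tool:
  series: "0 0 0 0 0 0.06 0; 0 0 0 0 0 0.12 0; 0 0 0 0 0 0.16 0; 0 0 0 0 0 0.16 0; 0 0 0 0 0 0.16 0"

```text
time_s: 14.7
eef_pos: [457.2, 258.0, 154.1]
ee_rot: [0.115, 0.577, 0.798, 0.13]
force: [1.9, -0.5, -4.1]
grip_width: 0.147
```

Run:
```python
from h import *
p=np.load("p.npy");p[2]-=.01
s=telemetry.sense();print(s["joints"].round(3),rot(s["ee_rot"]).inv().apply(s["wrist_torque"]))
g=np.array([458.,257.2,152]);plan([(g,catchR(p,3,True),1)])
```

```text
[ 0.305  0.236  1.863 -0.045  0.695  0.016] [-0.10375535 -0.1245529  -1.22206938]
-0.008 -0.002 0.018 0.002 -0.006 -0.071  mm 2 rad 0.04
```

drive_tool:
  series: "0 0 0 0 0 0 0.5; 0 0 0 0 0 0 0.5; 0 0 0 0 0 0 0.5; 0 0 -0.2 0 0 0 0.76; 0 0 -0.4 0 0 0 0.76; 0 0 -0.7 0 0 0 0.76; 0 0 -0.7 0 0 0 0.76"

```text
time_s: 15.4
eef_pos: [429.9, 252.2, 237.4]
ee_rot: [0.117, 0.577, 0.797, 0.133]
force: [0.2, 0.2, -1.2]
grip_width: 0.758
```

Run:
```python
from h import *
p=np.load("p.npy");p[2]-=.01
s=telemetry.sense();print(s["joints"].round(3),s["grip_width"])
w=eyes.capture("wrist");np.save("pics/w3.npy",w,allow_pickle=True);np.save("s3.npy",s,allow_pickle=True)
im=cv2.resize(w["frame"][:,:,::-1],(800,600),interpolation=3)
im=cv2.convertScaleAbs(im,alpha=1.5);k=800/560
p[3]=3.0
for P in(pile(*p[:3],RIM),bar(p)):
    cv2.polylines(im,[(proj(w,P)*k).astype(int)],True,(0,255,0))
T=rot(s["ee_rot"])
for zz in(0,-5,-10):
  for sg in(1,-1):
    q=proj(w,s["eef_pos"]+T.apply([11,sg*.5*85*s["grip_width"],zz]))[0]*k;cv2.circle(im,tuple(q.astype(int)),2,(255,0,255),-1);print(zz,q)
cv2.imwrite("pics/w3.png",im)
tgt=lambda z:pile(*p[:3],np.array([0,0,z]))
plan([(tgt(108+70),catchR(p,0),1)])
```

```text
[ 0.311  0.074  1.817 -0.039  0.894  0.012] 0.7584041485387509
0 [488.8556842  348.99491718]
0 [290.72295123 348.99102022]
-5 [492.13246931 354.907164  ]
-5 [287.51737582 354.90261113]
-10 [495.63093176 361.21937944]
-10 [284.0949605  361.21408933]
-0.841 -0.099 0.293 0.01 -0.007 0.211  mm 108 rad 0.11
```

View pics/w3.png

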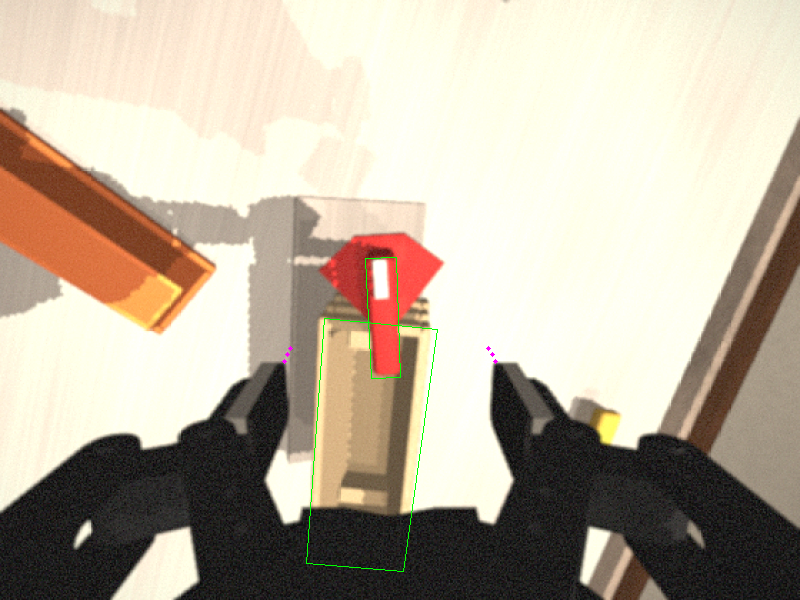

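drive_tool:
  series: "-0.35 -0.05 0.1 0 0 0.1 0.9; -0.7 -0.09 0.2 0.01 0 0.2 0.9; -0.841 -0.099 0.293 0.01 -0.007 0.211 0.9; -0.841 -0.099 0.293 0.01 -0.007 0.211 0.9; -0.841 -0.099 0.293 0.01 -0.007 0.211 0.9"

```text
time_s: 15.95
eef_pos: [461.7, 155.2, 200.6]
ee_rot: [0.109, 0.619, 0.766, 0.135]
force: [-0.6, 0.1, 0.7]
grip_width: 0.902
```

Run:
```python
from h import *
p=np.load("p.npy");p[2]-=.01
s=telemetry.sense();print(s["joints"].round(3),s["grip_width"])
w=eyes.capture("wrist");im=cv2.resize(w["frame"][:,:,::-1],(800,600),interpolation=3)
im=cv2.convertScaleAbs(im,alpha=1.5);k=800/560
for P in(pile(*p[:3],RIM),):
    cv2.polylines(im,[(proj(w,P)*k).astype(int)],True,(0,255,0))
cv2.imwrite("pics/w4.png",im)
tgt=lambda z:pile(*p[:3],np.array([0,0,z]))
plan([(tgt(86),catchR(p,0),1)])
```

```text
[ 0.054  0.084  1.908  0.074  0.808 -0.199] 0.9019257768031834
-0.005 0.002 0.766 -0.001 -0.001 0.0  mm 92 rad 0.0
```

View pics/w4.png

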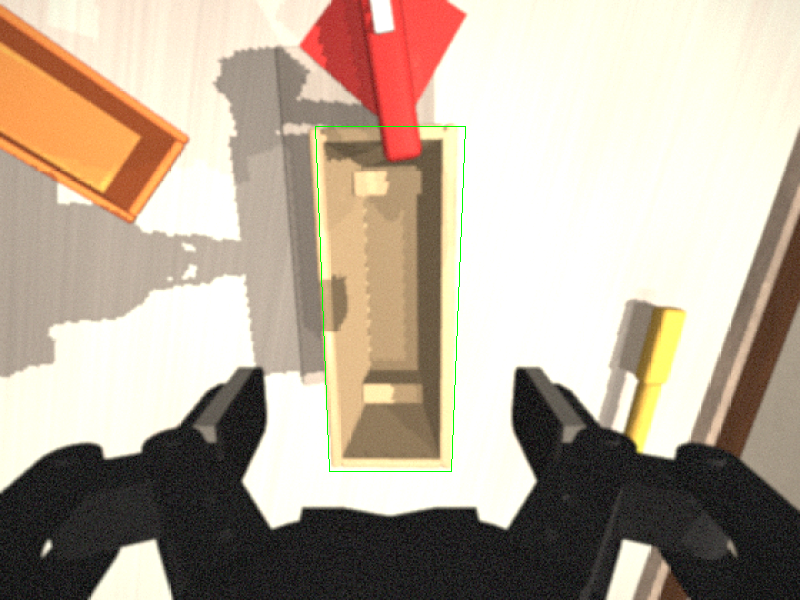

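Run:
```python
from h import *
p=np.load("p.npy")
w=eyes.capture("wrist");Rk,Rp,o=rackT(*p[:3]);k=800/560
def onpile(u,v,z):
    c,d=ray(w,u/k,v/k);c=Rp.inv().apply(c-o);d=Rp.inv().apply(d);return (c+d*(z-c[2])/d[2]).round(1)
print("bar end top",onpile(402,152,147),"bar end bottom edge",onpile(402,159,118), "rim",onpile(386,126,108),onpile(392,467,108))
print("fan tips",onpile(302,46,118),onpile(465,14,118),"fan back (near) ",onpile(378,112,118))
print("rot centre",Rp.inv().apply(np.array([458,257.2,152])-o))
```

```text
bar end top [  4.9  74.2 147. ] bar end bottom edge [  5.6  72.3 118. ] rim [ -0.9  86.  108. ] [  0.4 -82.2 108. ]
fan tips [-33.2 114.8 118. ] [ 29.8 125.3 118. ] fan back (near)  [ -4.   90.6 118. ]
rot centre [  0.68420956 101.06689467 125.32394524]
```

drive_tool:
  series: "0.01 0 0.3 0 0 -0.04 0.9; 0.01 0 0.55 0 0 -0.04 0.9; 0.01 0 0.7 0 0 -0.04 0.9; 0.01 0 0.766 0 0 -0.04 0.9; 0.01 0 0.766 0 0 -0.04 0.9; 0.01 0 0.766 0 0 -0.04 0.9"

```text
time_s: 16.65
eef_pos: [492.3, 164.2, 115.9]
ee_rot: [0.111, 0.61, 0.773, 0.135]
force: [0.6, -0.6, 0.4]
grip_width: 0.901
```

drive_tool:
  series: "0 0 0 0 0 0 0.65; 0 0 0 0 0 0 0.65; 0 0 0 0 0 0 0.65; 0 0 0 0 0 0 0.65; 0 0 0 0 0 0 0.65; 0 0 0 0 0 0 0.65"
  newtons: 30

```text
time_s: 17.25
eef_pos: [492.5, 164.4, 117.3]
ee_rot: [0.111, 0.61, 0.773, 0.135]
force: [-3.8, 0.4, 6.0]
grip_width: 0.741
```

Run:
```python
from h import *
p=np.load("p.npy");s=telemetry.sense();Rk,Rp,o=rackT(*p[:3])
print(s["grip_width"],Rp.inv().apply(s["eef_pos"]-o),s["force"],s["wrist_torque"])
c=eyes.capture("side");im=cv2.resize(c["frame"][180:340,200:360,::-1],(600,600),interpolation=cv2.INTER_CUBIC)
cv2.imwrite("pics/s1.png",cv2.convertScaleAbs(im,alpha=1.4))
```

```text
0.7411193220821447 [ 1.27152183  2.9026459  88.14717386] [-3.76236951  0.44980356  6.03365244] [-0.00608606  0.48980469  0.03836177]
```

drive_tool:
  series: "0 0 -0.02 0 0 0 0.65; 0 0 -0.04 0 0 0 0.65; 0 0 -0.06 0 0 0 0.65; 0 0 -0.06 0 0 0 0.65"
  newtons: 40

```text
time_s: 17.7
eef_pos: [490.1, 163.8, 124.4]
ee_rot: [0.112, 0.61, 0.773, 0.135]
force: [-0.1, 0.3, -1.1]
grip_width: 0.738
```

drive_tool:
  series: "0 0 -0.015 0 0 0 0.65; 0 0 -0.03 0 0 0 0.65; 0 0 -0.03 0 0 0 0.65"

```text
time_s: 18.0
eef_pos: [488.8, 163.4, 127.7]
ee_rot: [0.112, 0.61, 0.773, 0.135]
force: [2.3, 0.8, -4.3]
grip_width: 0.737
```

drive_tool:
  series: "0 0 -0.015 0 0 0 0.65; 0 0 -0.03 0 0 0 0.65; 0 0 -0.03 0 0 0 0.65"

```text
time_s: 18.3
eef_pos: [487.3, 163.3, 131.0]
ee_rot: [0.111, 0.61, 0.773, 0.135]
force: [1.5, 2.8, -5.3]
grip_width: 0.737
```

Run:
```python
from h import *
p=np.load("p.npy");s=telemetry.sense();Rk,Rp,o=rackT(*p[:3])
print(s["grip_width"],Rp.inv().apply(s["eef_pos"]-o),Rp.inv().apply(s["force"]),Rp.inv().apply(s["wrist_torque"]))
```

```text
0.7365588210909109 [  0.9478914    2.98103792 102.85009098] [ 0.16962196  2.38170518 -5.71939992] [-0.14380587  0.23949218 -0.02347143]
```

Run:
```python
from h import *
c=eyes.capture("side");a=cv2.resize(c["frame"][200:320,215:335,::-1],(400,400),interpolation=cv2.INTER_CUBIC)
w=eyes.capture("wrist");b=cv2.resize(w["frame"][0:320,120:440,::-1],(400,400),interpolation=cv2.INTER_CUBIC)
cv2.imwrite("pics/s2.png",cv2.convertScaleAbs(np.hstack([a,b]),alpha=1.4))
print(telemetry.sense()["force"])
```

```text
[ 0.69727666  2.54657628 -5.41671107]
```

View pics/s2.png

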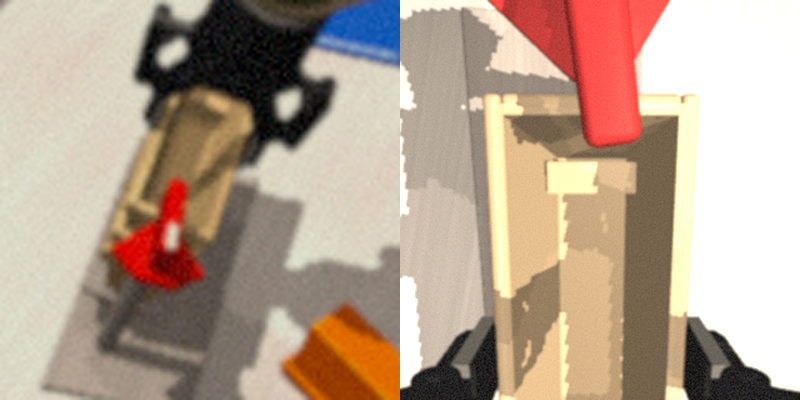

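Run:
```python
from h import *
p=np.load("p.npy");w=eyes.capture("wrist")
for dz in(0,10,12,14.7):
    print(dz,proj(w,pile(*p[:3],np.array([[-32,87,108.+dz],[32,87,108+dz]]))).round(1))
print(proj(w,bar([*p[:3],3.0])).round(1), "actual bar end ~", (632-400)/1.25+120,140/1.25)
```

```text
0 [[190.8  72.9]
 [355.4  75.2]]
10 [[184.2  69.3]
 [362.3  71.8]]
12 [[182.8  68.5]
 [363.8  71. ]]
14.7 [[180.8  67.4]
 [365.9  70. ]]
[[ 263.9  122.7]
 [ 230.  -134.3]
 [ 288.1 -143.6]
 [ 312.2  116.2]] actual bar end ~ 305.6 112.0
```

Run:
```python
from h import *
p=np.load("p.npy");s=telemetry.sense();Rk,Rp,o=rackT(*p[:3])
T0=rot(s["ee_rot"]);P0=s["eef_pos"]; a0=Rp.inv().apply(P0-o)
def pose(phi,dz,dy):
    C=np.array([a0[0],85,118.]);r=R.from_euler('x',-phi)
    q=C+r.apply(a0-C)+[0,dy,dz]
    t=T0.inv().apply(o+Rp.apply(q)-P0)/120; rv=(T0.inv()*(Rp*r*Rp.inv()*T0)).as_rotvec()/.5
    print(phi,dz,dy,np.round(q,1),*np.round(np.r_[t,rv],3))
for a in[(0,-2,0),(.05,-4,0),(.1,-4,0),(.15,-4,0),(.2,-4,0),(.25,-4,0),(.25,-4,-13),(.25,-3,-26),(.25,-3,-32),(.25,20,-32),(.25,60,-32)]: pose(*a)
```

```text
0 -2 0 [  1.    3.  100.7] 0.0 -0.0 0.017 0.0 0.0 0.0
0.05 -4 0 [  1.    2.3 102.9] -0.006 -0.0 -0.001 0.001 -0.1 -0.0
0.1 -4 0 [  1.    1.9 107. ] -0.009 -0.0 -0.036 0.003 -0.2 -0.001
0.15 -4 0 [  1.    1.6 111.2] -0.012 0.0 -0.07 0.004 -0.3 -0.001
0.2 -4 0 [  1.    1.6 115.3] -0.012 0.0 -0.105 0.005 -0.4 -0.001
0.25 -4 0 [  1.    1.7 119.5] -0.011 0.0 -0.14 0.006 -0.5 -0.001
0.25 -4 -13 [  1.  -11.3 119.5] -0.119 -0.001 -0.139 0.006 -0.5 -0.001
0.25 -3 -26 [  1.  -24.3 120.5] -0.227 -0.002 -0.147 0.006 -0.5 -0.001
0.25 -3 -32 [  1.  -30.3 120.5] -0.277 -0.003 -0.147 0.006 -0.5 -0.001
0.25 20 -32 [  1.  -30.3 143.5] -0.278 -0.003 -0.339 0.006 -0.5 -0.001
0.25 60 -32 [  1.  -30.3 183.5] -0.279 -0.002 -0.672 0.006 -0.5 -0.001
```

Bar of the turned catch still overhangs the rim end, so I tilt the free end up and slide the tub out from under it.

drive_tool:
  series: "0 0 0.017 0 0 0 0.65; -0.006 0 0 0 -0.1 0 0.65; -0.009 0 -0.036 0.003 -0.2 0 0.65; -0.012 0 -0.07 0.004 -0.3 0 0.65; -0.012 0 -0.07 0.004 -0.3 0 0.65"
  newtons: 60

```text
time_s: 18.95
eef_pos: [485.1, 162.0, 139.4]
ee_rot: [0.169, 0.618, 0.763, 0.089]
force: [0.4, 0.6, -1.4]
grip_width: 0.734
```

Run:
```python
from h import *
p=np.load("p.npy");s=telemetry.sense();Rk,Rp,o=rackT(*p[:3])
print(s["grip_width"],Rp.inv().apply(s["eef_pos"]-o),Rp.inv().apply(s["force"]),Rp.inv().apply(s["wrist_torque"]))
```

```text
0.7337031982003066 [  1.49098137   2.23047149 111.59876328] [-0.00679355  0.46043696 -1.46816619] [ 0.12127338  0.23827511 -0.04639667]
```

Run:
```python
from h import *
p=np.load("p.npy");s=telemetry.sense();Rk,Rp,o=rackT(*p[:3])
T0=rot(s["ee_rot"]);P0=s["eef_pos"]; a0=Rp.inv().apply(P0-o)
def pose(phi,dz,dy):
    C=np.array([a0[0],85,114.]);r=R.from_euler('x',-phi)
    q=C+r.apply(a0-C)+[0,dy,dz]
    t=T0.inv().apply(o+Rp.apply(q)-P0)/120; rv=(T0.inv()*(Rp*r*Rp.inv()*T0)).as_rotvec()/.5
    print(phi,dz,dy,np.round(q,1),*np.round(np.r_[t,rv],3))
for a in[(.06,0,0),(.12,0,0),(.12,0,-6),(.12,0,-15),(.12,0,-24),(.12,0,-34),(.12,20,-34),(.12,60,-34)]: pose(*a)
```

```text
0.06 0 0 [  1.5   2.2 116.6] -0.006 0.0 -0.041 0.002 -0.12 -0.001
0.12 0 0 [  1.5   2.5 121.5] -0.01 0.0 -0.082 0.003 -0.24 -0.001
0.12 0 -6 [  1.5  -3.5 121.5] -0.059 -0.0 -0.075 0.003 -0.24 -0.001
0.12 0 -15 [  1.5 -12.5 121.5] -0.134 -0.002 -0.063 0.003 -0.24 -0.001
0.12 0 -24 [  1.5 -21.5 121.5] -0.208 -0.003 -0.052 0.003 -0.24 -0.001
0.12 0 -34 [  1.5 -31.5 121.5] -0.29 -0.004 -0.039 0.003 -0.24 -0.001
0.12 20 -34 [  1.5 -31.5 141.5] -0.315 -0.003 -0.204 0.003 -0.24 -0.001
0.12 60 -34 [  1.5 -31.5 181.5] -0.366 -0.003 -0.533 0.003 -0.24 -0.001
```

drive_tool:
  series: "-0.006 0 -0.041 0.002 -0.12 0 0.65; -0.01 0 -0.082 0.003 -0.24 0 0.65; -0.01 0 -0.082 0.003 -0.24 0 0.65; -0.06 0 -0.075 0.003 -0.24 0 0.65; -0.095 0 -0.07 0.003 -0.24 0 0.65; -0.134 0 -0.063 0.003 -0.24 0 0.65; -0.134 0 -0.063 0.003 -0.24 0 0.65"

```text
time_s: 19.65
eef_pos: [485.4, 145.9, 148.7]
ee_rot: [0.214, 0.623, 0.751, 0.051]
force: [0.1, -0.9, -0.4]
grip_width: 0.726
```

Run:
```python
from h import *
p=np.load("p.npy");s=telemetry.sense();Rk,Rp,o=rackT(*p[:3])
print(s["grip_width"],Rp.inv().apply(s["eef_pos"]-o),Rp.inv().apply(s["force"]),Rp.inv().apply(s["wrist_torque"]))
w=eyes.capture("wrist");b=cv2.resize(w["frame"][:,:,::-1],(533,400),interpolation=cv2.INTER_CUBIC)
cv2.imwrite("pics/w5.png",cv2.convertScaleAbs(b,alpha=1.4))
```

```text
0.7258253447190863 [  1.61881587 -13.4942155  121.4377005 ] [-0.25291052 -0.89043446 -0.33058202] [ 0.20215292  0.18153165 -0.05621417]
```

View pics/w5.png

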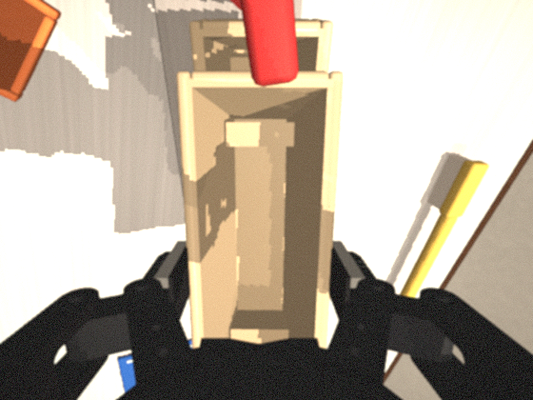

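drive_tool:
  series: "-0.04 0 0.011 0 0 0 0.65; -0.08 0 0.022 0 0 0 0.65; -0.12 0 0.03 0 0 0 0.65; -0.16 0 0.042 0 0 0 0.65; -0.16 0 0.042 0 0 0 0.65; -0.175 0 -0.01 0 0 0 0.65; -0.19 0 -0.06 0 0 0 0.65; -0.19 0 -0.06 0 0 0 0.65"

```text
time_s: 20.5
eef_pos: [485.7, 126.0, 162.3]
ee_rot: [0.214, 0.623, 0.751, 0.052]
force: [-1.0, 0.2, -0.6]
grip_width: 0.729
```

drive_tool:
  series: "-0.03 0 -0.1 0 0 0 0.65; -0.06 0 -0.2 0 0 0 0.65; -0.09 0 -0.35 0 0 0 0.65; -0.14 0 -0.55 0 0 0 0.65; -0.14 0 -0.55 0 0 0 0.65"

```text
time_s: 21.0
eef_pos: [462.9, 122.7, 229.9]
ee_rot: [0.216, 0.622, 0.75, 0.054]
force: [-0.1, 0.1, -1.4]
grip_width: 0.728
```

Run:
```python
from h import *
p=np.load("p.npy");s=telemetry.sense();Rk,Rp,o=rackT(*p[:3])
print(s["grip_width"],Rp.inv().apply(s["eef_pos"]-o),Rp.inv().apply(s["force"]),Rp.inv().apply(s["wrist_torque"]),s["joints"].round(2))
c=eyes.capture("side");a=cv2.resize(c["frame"][110:320,200:410,::-1],(400,400),interpolation=cv2.INTER_CUBIC)
w=eyes.capture("wrist");b=cv2.resize(w["frame"][0:320,120:440,::-1],(400,400),interpolation=cv2.INTER_CUBIC)
cv2.imwrite("pics/s3.png",cv2.convertScaleAbs(np.hstack([a,b]),alpha=1.4))
```

```text
0.7277097883575803 [  4.02540933 -31.23113763 206.99697123] [-0.57106244  0.08568246 -1.32067572] [ 0.19356357  0.20016424 -0.07529498] [ 0.15  0.06  1.88 -0.33  0.85  0.13]
```

View pics/s3.png

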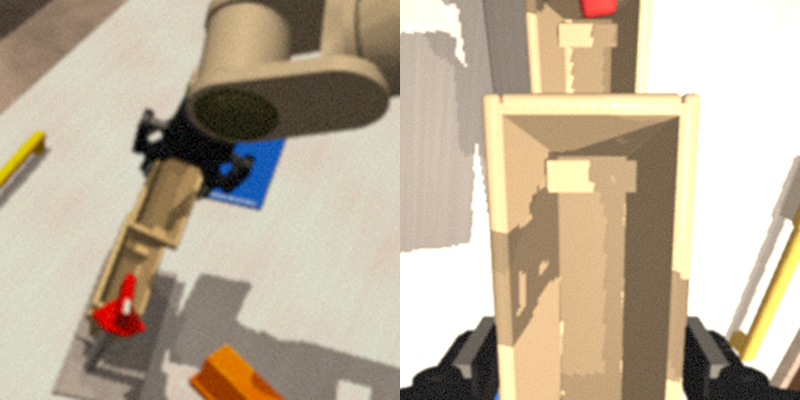

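Run:
```python
from h import *
s=telemetry.sense();w=eyes.capture("wrist");T=rot(s["ee_rot"])
for phi in(0,.03,.06,.09,.12):
    # tool x=+y tub, tool z down; end goes down => +z at +x
    e=np.array([[83,-32,-5.],[83,32,-5.]]);e=R.from_euler('y',-phi).apply(e)+[0,0,-15]
    q=proj(w,s["eef_pos"]+T.apply(e));print(phi,q.round(1).tolist(),"w",abs(q[1,0]-q[0,0]).round(1))
print("actual 188,77.6 358.4,77.6 w 170.4 (bias-corrected 176)")
# tool frame at desired place pose
M=np.array([488.8,-221.0]);yaw=.138
x=np.array([-np.sin(yaw),np.cos(yaw),0]);z=np.array([0,0,-1.]);Q=R.from_matrix(np.c_[x,np.cross(z,x),z])
plan([(np.array([*M,230.]),Q,4)])
```

```text
0 [[180.8, 72.2], [365.3, 72.2]] w 184.4
0.03 [[182.7, 72.8], [363.4, 72.8]] w 180.7
0.06 [[184.5, 73.6], [361.5, 73.6]] w 177.0
0.09 [[186.3, 74.6], [359.7, 74.6]] w 173.5
0.12 [[187.9, 75.8], [358.0, 75.8]] w 170.0
actual 188,77.6 358.4,77.6 w 170.4 (bias-corrected 176)
-0.694 -0.103 0.149 0.181 0.129 0.024  mm 86 rad 0.11
-0.704 -0.083 0.112 0.181 0.129 0.024  mm 86 rad 0.11
-0.711 -0.066 0.074 0.181 0.129 0.024  mm 86 rad 0.11
-0.715 -0.053 0.033 0.181 0.129 0.024  mm 86 rad 0.11
```

```bash
cat > mat.py <<'E'
from h import *
c=eyes.capture("top");im=cv2.imread("pics/top0.png").astype(int)
m=((im[:,:,0]>im[:,:,2]*1.8)&(im[:,:,0]>60)).astype(np.uint8)
m=cv2.morphologyEx(m,cv2.MORPH_CLOSE,np.ones((5,5)))
n,l,st,_=cv2.connectedComponentsWithStats(m);i=1+st[1:,4].argmax()
cnt,_=cv2.findContours((l==i).astype(np.uint8),0,2)
pts=np.array([onz(c,u,v,5)[:2] for u,v in cnt[0][:,0]],np.float32)
r=cv2.minAreaRect(pts);print("mat",r,st[i])
E
python3 mat.py
python3 - <<'E'
from h import *
M=np.array([488.8,-221.0]);yaw=.138
x=np.array([-np.sin(yaw),np.cos(yaw),0]);z=np.array([0,0,-1.]);Q=R.from_matrix(np.c_[x,np.cross(z,x),z])*R.from_euler('y',.09)
plan([(np.array([*M,150.])+2*x,Q,4)])
E
```

```text
mat ((489.3856506347656, -220.15457153320312), (106.78557586669922, 217.78565979003906), 8.112645149230957) [ 314  223   69   41 2065]
-0.648 -0.16 0.298 0.18 0.173 0.032  mm 88 rad 0.13
-0.674 -0.124 0.253 0.18 0.173 0.032  mm 88 rad 0.13
-0.695 -0.093 0.204 0.18 0.173 0.032  mm 88 rad 0.13
-0.712 -0.066 0.15 0.18 0.173 0.032  mm 88 rad 0.13
```

drive_tool:
  series: "-0.16 -0.04 0.03 0.045 0.043 0.008 0.65; -0.32 -0.08 0.1 0.09 0.086 0.016 0.65; -0.486 -0.12 0.2 0.135 0.13 0.024 0.65; -0.648 -0.16 0.298 0.18 0.173 0.032 0.65"

```text
time_s: 21.6
eef_pos: [468.6, 36.1, 205.5]
ee_rot: [0.151, 0.635, 0.756, 0.046]
force: [-0.1, 0.1, -1.2]
grip_width: 0.73
```

drive_tool:
  series: "-0.22 -0.04 0.085 0.06 0.058 0.011 0.65; -0.45 -0.083 0.17 0.12 0.116 0.021 0.65; -0.674 -0.124 0.253 0.18 0.173 0.032 0.65"

```text
time_s: 21.9
eef_pos: [474.9, -50.5, 185.4]
ee_rot: [0.088, 0.645, 0.758, 0.04]
force: [0.7, -0.4, -1.8]
grip_width: 0.731
```

drive_tool:
  series: "-0.23 -0.03 0.07 0.06 0.058 0.011 0.65; -0.46 -0.06 0.14 0.12 0.116 0.021 0.65; -0.695 -0.093 0.204 0.18 0.173 0.032 0.65"

```text
time_s: 22.2
eef_pos: [481.0, -137.0, 165.0]
ee_rot: [0.024, 0.652, 0.757, 0.034]
force: [0.2, 0.9, -1.0]
grip_width: 0.728
```

drive_tool:
  series: "-0.2 -0.02 0.04 0.045 0.043 0.008 0.65; -0.4 -0.04 0.08 0.09 0.086 0.016 0.65; -0.6 -0.055 0.12 0.135 0.13 0.024 0.65; -0.712 -0.066 0.15 0.18 0.173 0.032 0.65; -0.712 -0.066 0.15 0.18 0.173 0.032 0.65; -0.712 -0.066 0.15 0.18 0.173 0.032 0.65"

```text
time_s: 22.8
eef_pos: [487.1, -221.9, 144.8]
ee_rot: [-0.039, 0.657, 0.753, 0.029]
force: [-0.5, -0.1, -1.3]
grip_width: 0.726
```

Run:
```python
from h import *
s=telemetry.sense();print(s["joints"].round(2),s["grip_width"],s["force"],s["wrist_torque"])
M=np.array([489,-220.5]);yaw=.1405
x=np.array([-np.sin(yaw),np.cos(yaw),0]);z=np.array([0,0,-1.]);Q=R.from_matrix(np.c_[x,np.cross(z,x),z])*R.from_euler('y',.09)
plan([(np.array([*M,75.])+2*x,Q,1)])
w=eyes.capture("wrist");im=w["frame"];np.save("pics/w6.npy",w,allow_pickle=True)
# tub vs mat: rim corners observed via colour? save overlay of mat
m=((im[:,:,2].astype(int)>im[:,:,0]*1.8)&(im[:,:,2]>60));ys,xs=np.nonzero(m[:, :]);print(len(xs),xs.min(),xs.max(),ys.min(),ys.max())
b=im[:,:,::-1].copy()
C=np.array([[55,110],[-55,110],[-55,-110],[55,-110]])@np.array([[np.cos(yaw),np.sin(yaw)],[-np.sin(yaw),np.cos(yaw)]])
P=np.c_[C+M,np.full(4,5.)];cv2.polylines(b,[proj(w,P).astype(int)],True,(0,255,0))
cv2.imwrite("pics/w6.png",cv2.convertScaleAbs(cv2.resize(b,(800,600)),alpha=1.4))
```

```text
[-0.68  0.45  1.54  0.06  1.23 -0.84] 0.7260833794108078 [-0.53003366 -0.12678851 -1.2576981 ] [-0.07527428 -0.0296538  -0.01958868]
-0.03 0.022 0.581 -0.016 -0.013 -0.01  mm 70 rad 0.01Traceback (most recent call last):
  File "<stdin>", line 8, in <module>
    return umr_minimum(a, axis, None, out, keepdims, initial, where)
ValueError: zero-size array to reduction operation minimum which has no identity
```

drive_tool:
  series: "-0.01 0.01 0.2 -0.008 -0.007 -0.005 0.65; -0.02 0.02 0.4 -0.016 -0.013 -0.01 0.65; -0.03 0.022 0.55 -0.016 -0.013 -0.01 0.65; -0.03 0.022 0.581 -0.016 -0.013 -0.01 0.65; -0.03 0.022 0.581 -0.016 -0.013 -0.01 0.65"

```text
time_s: 23.35
eef_pos: [488.8, -217.6, 75.7]
ee_rot: [-0.034, 0.654, 0.755, 0.03]
force: [-0.8, -0.1, -0.7]
grip_width: 0.725
```

Run:
```python
from h import *
s=telemetry.sense();print(s["grip_width"],s["force"],s["wrist_torque"])
M=np.array([489,-220.5]);yaw=.1405
x=np.array([-np.sin(yaw),np.cos(yaw),0]);z=np.array([0,0,-1.]);Q=R.from_matrix(np.c_[x,np.cross(z,x),z])*R.from_euler('y',.09)
plan([(np.array([*M,51.])+2*x,Q,1)])
b=[]
for n in("side","wrist"):
    w=eyes.capture(n);im=w["frame"][:,:,::-1].copy()
    C=np.array([[55,110],[-55,110],[-55,-110],[55,-110]])@np.array([[np.cos(yaw),np.sin(yaw)],[-np.sin(yaw),np.cos(yaw)]])
    cv2.polylines(im,[proj(w,np.c_[C+M,np.full(4,5.)]).astype(int)],True,(0,255,0))
    if n=="side": im=im[130:260,260:390]
    b.append(cv2.resize(im,(400 if n=="side" else 400,400 if n=="side" else 300),interpolation=cv2.INTER_CUBIC))
b[1]=cv2.copyMakeBorder(b[1],0,100,0,0,0)
cv2.imwrite("pics/s4.png",cv2.convertScaleAbs(np.hstack(b),alpha=1.5))
```

```text
0.7251459704600951 [-0.78495771 -0.14489019 -0.69035609] [-0.07515781  0.03911306 -0.00690293]
-0.026 -0.002 0.204 0.001 0.001 0.003  mm 25 rad 0.0
```

drive_tool:
  series: "-0.01 0 0.08 0 0 0 0.65; -0.02 0 0.16 0 0 0 0.65; -0.026 0 0.204 0 0 0 0.65; -0.026 0 0.204 0 0 0 0.65"

```text
time_s: 23.85
eef_pos: [489.1, -219.0, 51.0]
ee_rot: [-0.033, 0.655, 0.755, 0.03]
force: [-0.5, 0.1, 0.1]
grip_width: 0.726
```

drive_tool:
  series: "0 0 0.012 0 0 0 0.65; 0 0 0.025 0 0 0 0.65; 0 0 0.025 0 0 0 0.65"

```text
time_s: 24.15
eef_pos: [489.3, -218.3, 49.0]
ee_rot: [-0.033, 0.655, 0.755, 0.03]
force: [-2.7, 4.9, 9.9]
grip_width: 0.724
```

Run:
```python
from h import *
s=telemetry.sense();T=rot(s["ee_rot"]);print(s["grip_width"],s["force"],T.inv().apply(s["wrist_torque"]))
```

```text
0.7236369712817712 [-2.72337421  4.90744566  9.91987686] [0.54007518 0.51870903 0.22486718]
```

drive_tool:
  series: "0 0 -0.03 0 0 0 0.65; 0 0 -0.03 0 0.08 0 0.65; 0 0 -0.03 0 0.08 0 0.65"

```text
time_s: 24.45
eef_pos: [489.6, -219.1, 53.0]
ee_rot: [-0.048, 0.654, 0.754, 0.043]
force: [0.9, 1.6, 1.7]
grip_width: 0.73
```

drive_tool:
  series: "0 0 0.01 0 0 0 0.65; 0 0 0.02 0 0 0 0.65; 0 0 0.03 0 0 0 0.65; 0 0 0.03 0 0 0 0.65"

```text
time_s: 24.85
eef_pos: [489.6, -217.8, 50.9]
ee_rot: [-0.048, 0.654, 0.754, 0.043]
force: [-5.1, 8.3, 19.5]
grip_width: 0.725
```

Run:
```python
from h import *
s=telemetry.sense();T=rot(s["ee_rot"]);print(s["grip_width"],s["force"],T.inv().apply(s["wrist_torque"]),T.as_matrix()[2].round(3))
```

```text
0.7254373105616894 [-5.08161633  8.28937149 19.47616227] [0.91030149 1.04422052 0.30810777] [ 0.129  0.002 -0.992]
```

drive_tool:
  series: "0 0 -0.04 0 0 0 0.65; 0 0 -0.04 0 -0.08 0 0.65; 0 0 -0.04 0 -0.16 0 0.65; 0 0 -0.04 0 -0.16 0 0.65"

```text
time_s: 25.25
eef_pos: [489.5, -217.7, 55.6]
ee_rot: [-0.018, 0.655, 0.755, 0.017]
force: [-0.4, 0.1, -1.2]
grip_width: 0.729
```

drive_tool:
  series: "0 0 0.01 0 0 0 0.65; 0 0 0.02 0 0 0 0.65; 0 0 0.02 0 0 0 0.65"

```text
time_s: 25.55
eef_pos: [489.4, -217.7, 52.8]
ee_rot: [-0.018, 0.655, 0.755, 0.017]
force: [-0.2, 0.0, -1.3]
grip_width: 0.729
```

drive_tool:
  series: "0 0 0.01 0 0 0 0.65; 0 0 0.02 0 0 0 0.65; 0 0 0.02 0 0 0 0.65"

```text
time_s: 25.85
eef_pos: [489.3, -217.6, 50.2]
ee_rot: [-0.019, 0.655, 0.755, 0.017]
force: [-0.3, -0.3, -1.2]
grip_width: 0.727
```

Run:
```python
from h import *
s=telemetry.sense();T=rot(s["ee_rot"]);print(s["grip_width"],s["force"],T.inv().apply(s["wrist_torque"]),T.as_matrix()[2].round(3))
```

```text
0.7265645924346347 [-0.25206344 -0.33872979 -1.15613533] [-0.0003278  -0.05837864  0.00736599] [ 0.05   0.001 -0.999]
```

drive_tool:
  series: "0 0 0.01 0 0 0 0.65; 0 0 0.015 0 0 0 0.65; 0 0 0.015 0 0 0 0.65"

```text
time_s: 26.15
eef_pos: [489.2, -217.4, 48.3]
ee_rot: [-0.019, 0.655, 0.755, 0.017]
force: [-0.1, -0.1, -0.6]
grip_width: 0.73
```

drive_tool:
  series: "0 0 0.01 0 0 0 0.65; 0 0 0.01 0 0 0 0.65"

```text
time_s: 26.35
eef_pos: [489.3, -217.4, 47.3]
ee_rot: [-0.018, 0.655, 0.755, 0.017]
force: [0.1, 1.8, 2.4]
grip_width: 0.727
```

drive_tool:
  series: "0 0 0.01 0 0 0 0.65; 0 0 0.01 0 0 0 0.65"

```text
time_s: 26.55
eef_pos: [489.4, -217.0, 46.7]
ee_rot: [-0.019, 0.655, 0.755, 0.017]
force: [-2.9, 4.1, 7.9]
grip_width: 0.728
```

drive_tool:
  series: "0 0 -0.02 0 -0.07 0 0.65; 0 0 -0.02 0 -0.14 0 0.65; 0 0 -0.02 0 -0.14 0 0.65"

```text
time_s: 26.85
eef_pos: [489.6, -217.0, 49.6]
ee_rot: [0.009, 0.655, 0.756, -0.007]
force: [0.2, -1.9, 1.8]
grip_width: 0.73
```

drive_tool:
  series: "0 0 0.01 0 0 0 0.65; 0 0 0.02 0 0 0 0.65; 0 0 0.02 0 0 0 0.65"

```text
time_s: 27.15
eef_pos: [489.9, -218.1, 48.2]
ee_rot: [0.01, 0.655, 0.756, -0.007]
force: [-2.5, -3.2, 11.0]
grip_width: 0.727
```

drive_tool:
  series: "0 0 0.01 0 0 0 0.65; 0 0 0.01 0 0 0 0.65"

```text
time_s: 27.35
eef_pos: [489.9, -218.5, 47.7]
ee_rot: [0.01, 0.655, 0.756, -0.007]
force: [-3.0, -0.8, 10.7]
grip_width: 0.73
```

drive_tool:
  series: "0 0 0.01 0 0 0 0.65; 0 0 0.01 0 0 0 0.65"

```text
time_s: 27.55
eef_pos: [490.1, -219.0, 47.3]
ee_rot: [0.01, 0.655, 0.756, -0.007]
force: [-1.4, -1.2, 10.6]
grip_width: 0.73
```

drive_tool:
  series: "0 0 -0.025 0 0 0 0.65; 0 0 -0.025 0 0.1 0 0.65; 0 0 -0.025 0 0.1 0 0.65"

```text
time_s: 27.85
eef_pos: [490.1, -219.6, 50.0]
ee_rot: [-0.009, 0.655, 0.755, 0.01]
force: [-0.2, -0.3, -0.6]
grip_width: 0.728
```

drive_tool:
  series: "0 0 0.01 0 0 0 0.65; 0 0 0.015 0 0 0 0.65; 0 0 0.015 0 0 0 0.65"

```text
time_s: 28.15
eef_pos: [490.0, -219.3, 47.9]
ee_rot: [-0.01, 0.655, 0.756, 0.01]
force: [-0.6, 0.8, -2.1]
grip_width: 0.73
```

drive_tool:
  series: "0 0 0.01 0 0 0 0.65; 0 0 0.01 0 0 0 0.65"

```text
time_s: 28.35
eef_pos: [490.0, -219.1, 46.8]
ee_rot: [-0.009, 0.655, 0.756, 0.01]
force: [-0.8, -0.0, 0.3]
grip_width: 0.73
```

Run:
```python
from h import *
s=telemetry.sense();T=rot(s["ee_rot"]);print(s["eef_pos"],s["force"],T.as_matrix()[2].round(3),T.as_matrix()[:2,0])
M=np.array([489,-220.5]);yaw=.1405
b=[]
for n in("side","wrist"):
    w=eyes.capture(n);im=w["frame"][:,:,::-1].copy()
    Rz=np.array([[np.cos(yaw),np.sin(yaw)],[-np.sin(yaw),np.cos(yaw)]])
    for hx,hy,h in((55,110,5),(32,85,65)):
        C=np.array([[hx,hy],[-hx,hy],[-hx,-hy],[hx,-hy]])@Rz
        cv2.polylines(im,[np.round(proj(w,np.c_[C+M,np.full(4,h)])).astype(int)],True,(0,255,0))
    if n=="side": im=im[140:240,270:370]
    b.append(cv2.resize(im,(400,400) if n=="side" else (400,300),interpolation=cv2.INTER_CUBIC))
b[1]=cv2.copyMakeBorder(b[1],0,100,0,0,0)
cv2.imwrite("pics/s5.png",cv2.convertScaleAbs(np.hstack(b),alpha=1.5))
```

```text
[ 490.0403358  -219.0939839    46.78118288] [-0.7765678  -0.03081527  0.33492865] [ 0.027  0.002 -1.   ] [-0.14205559  0.98948872]
```

drive_tool:
  series: "0 0 0.005 0 0 0 0.65; 0 0 0.005 0 0 0 0.65; 0 0 0.005 0 0 0 0.76; 0 0 0.005 0 0 0 0.8; 0 0 0.005 0 0 0 0.85; 0 0 0.005 0 0 0 0.95; 0 0 0.005 0 0 0 0.95; 0 0 0.005 0 0 0 0.95"
  newtons: 20

```text
time_s: 29.25
eef_pos: [490.0, -219.2, 46.2]
ee_rot: [-0.009, 0.655, 0.756, 0.01]
force: [0.5, 0.2, 0.6]
grip_width: 0.948
```

drive_tool:
  series: "0 0 -0.1 0 0 0 0.95; 0 0 -0.3 0 0 0 0.95; 0 0 -0.6 0 0 0 1; 0 0 -0.95 0 0 0 1; 0 0 -0.95 0 0 0 1"

```text
time_s: 29.75
eef_pos: [492.2, -223.7, 166.3]
ee_rot: [-0.004, 0.655, 0.756, 0.01]
force: [0.5, -0.2, -0.6]
grip_width: 0.998
```

drive_tool:
  series: "-0.2 0.3 -0.3 0 0 0 1; -0.4 0.6 -0.5 0 0 0 1; -0.6 0.9 -0.8 0 0 0 1; -0.6 0.9 -0.8 0 0 0 1"

```text
time_s: 30.15
eef_pos: [610.8, -282.9, 264.9]
ee_rot: [-0.002, 0.655, 0.756, 0.01]
force: [-0.2, -0.1, 0.4]
grip_width: 1.002
```

Run:
```python
from h import *
s=telemetry.sense();print(s["eef_pos"],s["joints"].round(2),s["force"])
M=np.array([489.2,-220.3]);yaw=.1416
b=[]
for n in("side","top"):
    w=eyes.capture(n);im=w["frame"][:,:,::-1].copy()
    Rz=np.array([[np.cos(yaw),np.sin(yaw)],[-np.sin(yaw),np.cos(yaw)]])
    k=4
    o=(215,150) if n=="side" else (180,190)
    im=im[o[1]:o[1]+(150 if n=="side" else 100),o[0]:o[0]+(150 if n=="side" else 220)]
    im=cv2.resize(im,None,fx=2.6 if n=="side" else 1.8,fy=2.6 if n=="side" else 1.8,interpolation=cv2.INTER_CUBIC);f=2.6 if n=="side" else 1.8
    for hx,hy,h in((55,110,5),(32,85,65)):
        C=np.array([[hx,hy],[-hx,hy],[-hx,-hy],[hx,-hy]])@Rz
        cv2.polylines(im,[np.round((proj(w,np.c_[C+M,np.full(4,h)])-o)*f).astype(int)],True,(0,255,0))
    b.append(im)
b[1]=cv2.copyMakeBorder(b[1],0,390-180,0,0,0)
cv2.imwrite("pics/s6.png",cv2.convertScaleAbs(np.hstack(b),alpha=1.5))
```

```text
[ 610.76148398 -282.85199917  264.85107201] [-0.62  0.65  0.91  0.02  1.59 -0.76] [-0.2304045  -0.12590672  0.36624577]
```

View pics/s6.png

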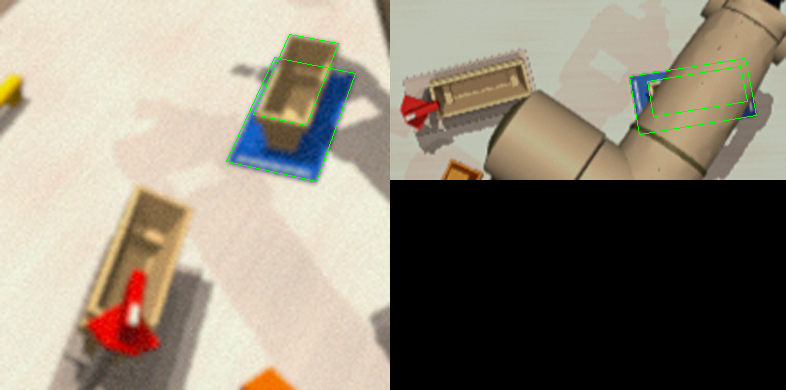

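Run:
```python
from h import *
a=cv2.imread("pics/s1.png")
ws=[eyes.capture("side")["frame"].astype(float) for _ in range(4)];f=np.mean(ws,0).astype(np.uint8)
b=cv2.convertScaleAbs(cv2.resize(f[180:340,200:360,::-1],(600,600),interpolation=cv2.INTER_CUBIC),alpha=1.4)
def red(i): i=i.astype(int);return (i[:,:,2]>110)&(i[:,:,1]<80)&(i[:,:,0]<80)
A,B=red(a),red(b)
def mom(m): 
    y,x=np.nonzero(m);c=np.cov(x,y);return len(x),x.mean().round(1),y.mean().round(1),np.round([x.min(),x.max(),y.min(),y.max()]),c.round(0).tolist()
print(mom(A));print(mom(B));print("IoU",(A&B).sum()/(A|B).sum())
def white(i,m):
    h=cv2.dilate(cv2.morphologyEx(m.astype(np.uint8),cv2.MORPH_CLOSE,np.ones((45,45))),np.ones((3,3)))>0
    y,x=np.nonzero(h&(i.min(2)>130)&(~m)); return len(x),x.mean().round(1),y.mean().round(1)
print(white(a,A),white(b,B))
```

```text
(15688, np.float64(381.5), np.float64(462.0), array([179, 599, 276, 599]), [[13937.0, 10528.0], [10528.0, 9170.0]])
(14782, np.float64(378.8), np.float64(465.0), array([178, 599, 276, 599]), [[14390.0, 11103.0], [11103.0, 9411.0]])
IoU 0.8836547972304649
(368, np.float64(324.2), np.float64(430.4)) (413, np.float64(318.7), np.float64(423.4))
```

Run:
```python
from h import *
a=cv2.imread("pics/s1.png")
f=np.mean([eyes.capture("side")["frame"].astype(float) for _ in range(4)],0).astype(np.uint8)
b=cv2.convertScaleAbs(cv2.resize(f[180:340,200:360,::-1],(600,600),interpolation=cv2.INTER_CUBIC),alpha=1.4)
for i in(a,b):
    i=i[200:450,120:340];j=i.astype(int);m=((j[:,:,2]>110)&(j[:,:,1]<85)&(j[:,:,0]<85))
    y,x=np.nonzero(m);u=y<y.min()+45
    print(len(x),"bbox",x.min(),x.max(),y.min(),y.max(),"mean",x.mean().round(1),y.mean().round(1),"bar end x",x[u].mean().round(1),"fan tips y",y[x<x.min()+6].mean().round(1),y[x>x.max()-6].mean().round(1))
s=eyes.capture("side");k=3.75
for th in(2.7,2.8,2.9,3.0):
    p=np.load("p.npy")
    e=[pile(*p[:3],R.from_euler('z',-th).apply(v)+[0,100,0]) for v in([0,30,147.],[-28,-26,118.],[28,-26,118.])]
    print(th,((proj(s,np.array(e))-[200,180])*k-[120,200]).round(0).tolist())
```

```text
5961 bbox 58 203 23 201 mean 116.3 149.0 bar end x 154.0 fan tips y 158.6 44.0
5863 bbox 57 168 76 200 mean 116.2 151.0 bar end x 130.7 fan tips y 159.2 180.4
2.7 [[125.0, 71.0], [77.0, 176.0], [167.0, 180.0]]
2.8 [[129.0, 72.0], [73.0, 172.0], [164.0, 184.0]]
2.9 [[134.0, 72.0], [69.0, 167.0], [160.0, 187.0]]
3.0 [[139.0, 74.0], [65.0, 162.0], [155.0, 190.0]]
```

```bash
python3 -c "
from h import *
print(ctrl.finish_job(), telemetry.sense()['time_s'])"
```

```text
the job is handed in; nothing more can be done
the job is handed in; nothing more can be done
```

The job is handed in after about 31 s of robot time. The catch is at its stop, the top tub is on the mat, and the other tubs stayed in the rack.

- **Catch:** I turned it clockwise in two grasps. At the end the wrist felt a 1.2 N m counter-torque at about 3.0 rad. The side picture from just after I gripped the tub and the last one agree to about 0.02 rad, judging by the tongue's left tip. Stray red pixels in the earlier picture made the other readings useless.
- **Taking the tub out:** I did not draw it straight out by 50 mm as the notes say. The catch's grip bar still hangs about 12 mm over the rim end, and it blocked the tub after about 10 mm. I raised the free end about 15°, slid the tub out from under the bar, then lifted it. The force while drawing was about one tub's weight, apart from roughly 5 N while the bar blocked it.
- **Setting down:** I needed several light touches to level the tub, because it had tilted in the grip. One of these pressed the tub against the mat with about 20 N. I released it with almost no force on it.
- **Last checks:** In the final side picture the tub stands upright on the mat. Its rim matches the outline expected for the middle of the mat and its long axis. In the top picture the arm hid most of the tub. The second tub is still in the rack and the gripper touches nothing. I kept well clear of the bottle, mug and brush, but I did not measure them again.

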